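Index the sliding stop on its rail

ROBOT

A 6-joint arm with a two-finger parallel gripper is mounted at the origin on a cart in front of the work surface, level with it; the furniture and walls round the work are solid. World frame = base frame: x ahead of the robot, y to its left, z up, the work surface at z = 0. Lengths are in mm, angles in rad, forces in N, time in s.
With the tool pointing down it reaches from about 325 to 850 mm from the base axis. Payload 4.4 kg.
Tool frame: the origin (TCP) lies on the mounting face of the last link; the fingertips stand 199 mm ahead of it and the grasp point (between the pads) lies 180 mm ahead of it; z points along the fingers, y is the line along which they close (so a half turn about z gives the same grasp; the last joint's range is limited). The gripper opens to 94 mm and grips with 3 to 60 N. Pads are 16 mm wide; open, the fingers measure 119 mm over their backs; the gripper's body (75 mm by 177 mm) begins 78 mm behind the grasp point.
Start: joints at [1.085, 0.207, 1.542, -0, 1.393, -0.15], TCP at [189.487, 542.884, 404.647] pointing down, gripper open.
Joint ranges: [-2.73, 2.73], [-0.86, 2.22], [0.23, 2.46], [-1.11, 4.25], [0.08, 2.63], [-2.82, 2.82]. Speed limits (rad/s): [2.79, 2.79, 3.14, 3.14, 3.14, 3.14].

INTERFACE

Orientations are given as [roll, pitch, yaw] about the fixed x, y, z axes, in that order (R = Rz(yaw) Ry(pitch) Rx(roll)).
In Python, from workcell import get_obs, capture, camera_params, sign_off gives the robot as it stands.
- The arm moves only by the tool servo_tool, never from a script. Its argument "moves" is a list of rows, each a list of 6 numbers: the shift along the tool's x, y, z in cm, then the turn, a rotation vector about the tool's x, y, z in degrees. A call has 1 to 8 rows; each row shifts and turns the commanded pose from where the row before left it, along the tool's axes as they then stand; what a row does not reach is not made up. A row lasts 1/10 s, in which the tool goes at most 50 mm and 8.59 degrees, less where a joint would pass 70% of its speed; a pose out of reach is approached as far as the arm can. A call with a gripper value outside its range is refused whole. "grip" is the gripper command: -1 is shut, 1 is fully open, values between are in proportion, set as the call begins (left out, the last holds). The fingers move at their own pace and stop on an object; "newtons" is the grip in N (left out, the last holds). Time passes only in rows, so rows that do not move let the fingers close. It gives the time, the measured TCP pose, the force, the opening and the grip force at its end, in the units of the state.
- get_obs(): the state, without advancing time (a new reading comes with each control period).
- capture(name): name is "scene" or "side" or "wrist"; returns the picture (400x640x3 uint8, red, green, blue); there is no depth.
- camera_params(name): a dict with "vertical_fov" (degrees; the focal length in pixels is half the picture's height over the tangent of half this angle, whatever the lens; pixels are square), "cx", "cy" (the principal point, pixels), "rvec" (rotation vector, rad) and "tvec" (3), from world to camera coordinates, as OpenCV has them; the wrist camera has in their place "tool_from_camera" (4x4, takes a point from camera to tool coordinates, whose origin is the TCP and whose axes are the flange's). Camera axes: x right, y down, z forward; pixel columns grow to the right and rows downward; lengths in mm; the calibration is good to about 2 mm. A picture is of the moment at which its call begins: read the wrist's pose just before it. camera_params takes no time and is no camera call.
- sign_off(): hands the job in; it is judged then, once.
The state is a dict: "time": time; "joint_pos": joint angles; "joint_velocities": joint speeds; "joint_efforts": joint torques, N m; "tool_pos": TCP position; "eef_rot": TCP orientation; "wrist_force": force on the tool from outside, world axes, zero at the start; "ft_torque": the same for the moment, N m; "finger_gap": finger opening in mm; "grasp_force": force on a finger pad.
Only numpy, scipy, OpenCV 4.12 (cv2) and the standard library are available. Lean on these libraries where they do the work, as an engineer would, in place of code of your own. Each camera call takes 0.05 s, during which the arm holds its last target. There are 200 camera calls.

TASK

Set the sliding stop on the indexing rail for the next drilling job: take its carriage by the upright fin and slide it along the rail until it is fully home against the solid end stop, then draw it back until you feel the ball click into the first notch after the end stop. Leave the carriage sitting in that notch and finish while still holding the fin, without letting go; leave the loose things round the rail where they are.

Things in the scene. Friction and masses are not known exactly. Their poses are not given: they have to be found in the camera images.
- stop_rail: Aluminium base plate 90 x 330 x 8 mm fixed to the bench, with a steel bar 30 mm wide along it (top 24 mm up). Origin: centre of the plate's underside; y along the rail towards the end stop, z up, scale marks on the -x side. End stop: the larger dark block at the +y end, 64 mm wide, 38 mm high, inner face at y = 135 mm. The smaller block (30 mm high, face at y = -135 mm) keeps the carriage on.
- fin_grip (a point): Grip point amid the carriage's upright aluminium fin, 66 mm above the bench, on the rail's centre line; moves with the carriage; axes as stop_rail. The fin is 20 mm thick along the rail, 32 mm across it, from the black saddle's top (40 mm up) to 83 mm up. The saddle is 60 mm long, 52 mm wide; a steel finger sticks out of it on the scale side.
- end_stop (a point): Top edge of the end stop's inner face, on the rail's centre line, 38 mm above the bench. The carriage is home when its saddle meets this face: fin_grip is then 30 mm from it along the rail.
- carriage (a joint): Carriage travel, m: 0 = home at the end stop, growing as it is drawn back (rail's -y) to 0.21; starts at 0.175 to 0.205. Sliding friction 2 N, plus 4 N per m/s. Two notches are hidden inside the bar and cannot be seen: the first at 0.030 to 0.090, different each time, the second always 0.075 further from the end stop. The carriage crosses both on its way home.
- detent_ball (a joint): Drop of the hidden spring ball in the carriage, m: about 0.0006 riding on the plain strip, 0.0047 centred in a notch, 0.0036 at 2 mm off centre, 0.0008 at 6 mm off. The ball pulls the carriage towards a notch's centre: it helps over the last 6 mm, then resists and gives way only at about 15 N along the rail, so the fin wants a firm grip (25 N); beyond, the carriage jumps on.
- tape_measure: Loose bystander behind the rail: yellow and black tape measure, 36 x 90 x 62 mm, origin at the centre of its underside. Not to be moved.
- steel_channel: Loose bystander behind the rail: galvanised U-channel offcut, 42 x 130 x 30 mm, origin at the centre of its underside. Not to be moved.
- pipe_tee: Loose bystander beyond the rail's open end: white plastic pipe tee, 52 x 73 x 31 mm, origin at the centre of its underside. Not to be moved.

How it is judged (in metres and radians):
On the way:
1. the carriage is fully home against the end stop (value of joint carriage below 0.003 m), for 0.1 s.
At the end, for the whole second after the job is handed in: After being home (within 3 mm of the end stop), the carriage rests still in the first notch from the end stop (travel 20 to 98 mm, ball dropped over 3 mm: within about 2.5 mm of the notch centre), with the fingers still on it (over 1.5 N) (value of joint detent_ball above 0.003 m and value of joint carriage between 0.02 and 0.098 m and velocity of joint carriage between -0.01 and 0.01 m/s and contact force between the fingers and carriage above 1.5 N); the arm keeps its last pose, push and grip.
It fails at once if the tape measure is moved by more than 20 mm (distance of tape_measure from where it was at the start of the episode above 0.02 m).
It fails at once if the steel channel is moved by more than 20 mm (distance of steel_channel from where it was at the start of the episode above 0.02 m).
It fails at once if the pipe tee is moved by more than 20 mm (distance of pipe_tee from where it was at the start of the episode above 0.02 m).
It also fails if it takes over 67 s, if anything falls off the work surface, if the arm or the gripper's body presses on something with over 40 N, if the wrist force passes 120 N, or if a joint passes its speed limit or range.

## Working session

There is one attempt and no reset: what is moved stays moved. The work goes in short steps, Python scripts to look and compute and a tool call to move; the robot and the scene stay as the last step left them, time stands still between calls to the robot, and variables do not carry over. Pictures are saved under pics/ and viewed, at most 10 in all, crops included, and the job is handed in when it is done.

Besides the shell and the picture viewer there is one more tool, called by a JSON object that holds its "api" and its "payload". servo_tool: Moves the arm, as the interface text tells. Its arguments: {"type":"object","properties":{"moves":{"type":"array","items":{"type":"array","items":{"type":"number"}}},"grip":{"type":"number"},"newtons":{"type":"number"}},"required":["moves"]}

```bash
mkdir -p pics
python3 - <<'E'
from workcell import *
import cv2
print(get_obs())
for n in("scene","side"):
    cv2.imwrite(f"pics/{n}0.png",capture(n)[:,:,::-1]); print(n,camera_params(n))
print(camera_params("wrist"))
E
```

```text
{'time': 0.0, 'joint_pos': array([ 1.08456104e+00,  2.07410115e-01,  1.54297043e+00, -2.60078545e-05,
        1.39348304e+00, -1.50484885e-01]), 'joint_velocities': array([ 3.91195885e-04,  2.20291101e-05,  2.09267514e-03, -3.62094306e-05,
       -1.07847568e-03, -3.60179525e-04]), 'joint_efforts': array([-4.08736114e-04, -3.70862782e+01, -2.81420588e+01,  6.97132037e-02,
        3.59009276e-02, -1.59254100e-04]), 'tool_pos': array([189.28146464, 542.56224109, 403.48810276]), 'eef_rot': array([-3.13934355e+00, -3.15151663e-04,  2.80584652e+00]), 'wrist_force': array([ 0.53051219, -0.34002106, -0.4955398 ]), 'ft_torque': array([ 0.05188289, -0.05357314, -0.00206809]), 'grasp_force': 0.0, 'finger_gap': 94.07939154891737}
scene {'vertical_fov': 47.317779202268376, 'cx': 321.2941833581404, 'cy': 197.51801421817476, 'rvec': array([ 0.87644084, -2.21165825,  1.33734222]), 'tvec': array([255.30790525, 268.20901324, 437.31437302])}
side {'vertical_fov': 57.10045651964203, 'cx': 322.15245622138536, 'cy': 197.48505542099244, 'rvec': array([ 0.61509474, -2.52206174,  1.32630293]), 'tvec': array([390.54296877, 273.16777826, 560.41736924])}
{'vertical_fov': 65.35264050973797, 'cx': 317.8388128745822, 'cy': 195.5785745390057, 'tool_from_camera': array([[-1.26412765e-03, -9.73470280e-01, -2.28810000e-01,
         6.59690965e+01],
       [ 9.99999134e-01, -1.14671719e-03, -6.46088239e-04,
        -8.05342003e-01],
       [ 3.66567340e-04, -2.28810618e-01,  9.73470886e-01,
         1.92498600e+01],
       [ 0.00000000e+00,  0.00000000e+00,  0.00000000e+00,
         1.00000000e+00]])}
```

View pics/scene0.png

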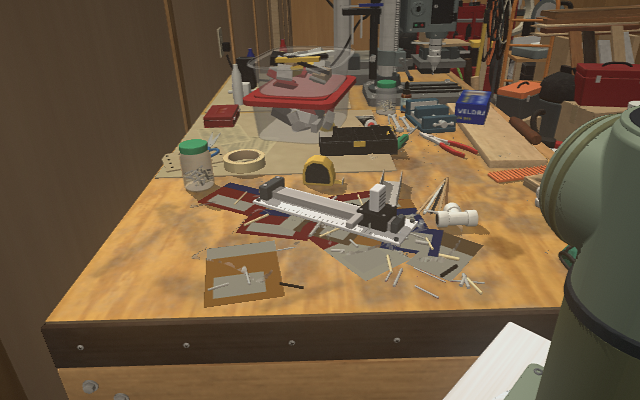

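View pics/side0.png

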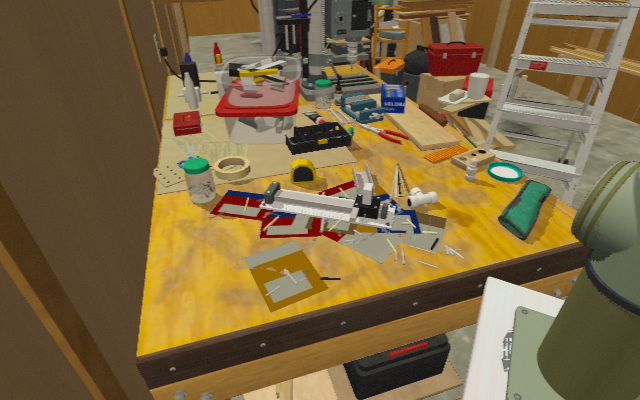

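The scene view shows the end stop at about (271,187), the carriage fin at (377,195), the tee at (458,216) and the tape at (320,170). The side view shows the same layout. Next I'll take enlarged crops and a wrist view.

Run:
```python
from workcell import *
import cv2,numpy as np
a=cv2.imread("pics/scene0.png")[165:255,245:445];b=cv2.imread("pics/side0.png")[160:235,250:450]
a=cv2.resize(a,None,fx=4,fy=4,interpolation=2);b=cv2.resize(b,None,fx=4,fy=4,interpolation=2)
w=capture("wrist")[:,:,::-1];cv2.imwrite("pics/wrist0.png",w)
cv2.imwrite("pics/crop.png",cv2.resize(np.vstack([a,b]),(700,578)) if 0 else np.vstack([a,b])[:600])
```

```text
(no output)
```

View pics/crop.png

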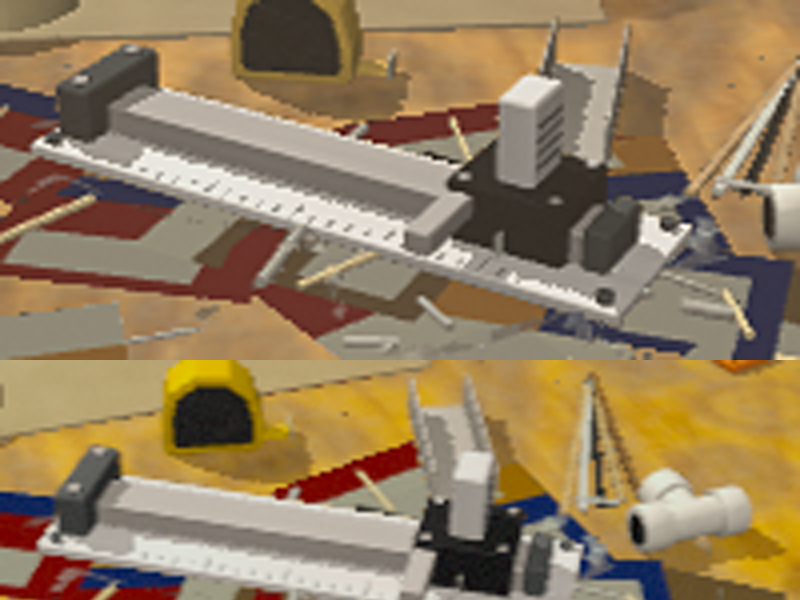

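View pics/wrist0.png

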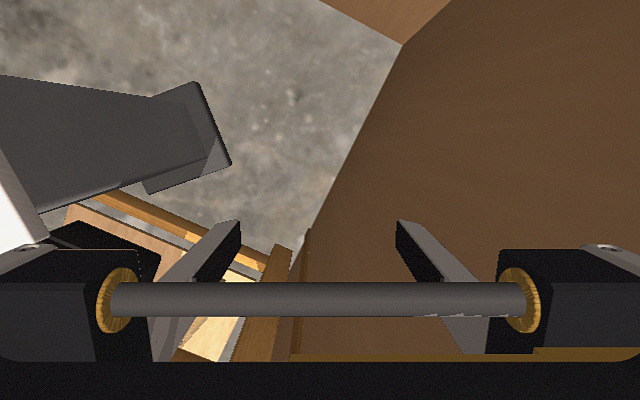

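The crop shows the fin's top face at about (531,90) in scene-crop pixels, and plate corners at (33,145), (620,318) and (690,228). The end stop top is near (108,68). The wrist camera doesn't see the bench rail yet.

```bash
cat > h.py <<'E'
import numpy as np,cv2
from workcell import *
from scipy.spatial.transform import Rotation as Ro
def ray(n,uv,o=None):
    p=camera_params(n);f=200/np.tan(np.radians(p["vertical_fov"])/2)
    d=np.array([(uv[0]-p["cx"])/f,(uv[1]-p["cy"])/f,1.])
    if n=="wrist":
        R=Ro.from_euler("xyz",o["eef_rot"]).as_matrix();T=p["tool_from_camera"]
        return R@T[:3,3]+o["tool_pos"],R@T[:3,:3]@d
    R=cv2.Rodrigues(p["rvec"])[0];return -R.T@p["tvec"],R.T@d
def onz(n,uv,z,o=None):
    c,d=ray(n,uv,o);return c+d*(z-c[2])/d[2]
E
python3 - <<'E'
from h import *
S=lambda u,v:(245+u/4,165+v/4)
D=lambda u,v:(250+u/4,160+(v-360)/4)
for nm,n,uv,z in[("plate L near","scene",S(33,145),8),("plate R near","scene",S(620,315),8),("plate R far","scene",S(690,228),8),
 ("fin a","scene",S(500,98),83),("fin b","scene",S(536,110),83),("fin c","scene",S(562,83),83),("fin d","scene",S(528,73),83),
 ("stop a","scene",S(58,88),38),("stop b","scene",S(127,45),38),("stop c","scene",S(158,50),38),
 ("fin side","side",D(473,459),83),("plL side","side",D(38,545),8),("plR side","side",D(585,545),8)]:
    print(nm,onz(n,uv,z).round(1))
E
```

```text
plate L near [ 683.7 -136.4    8. ]
plate R near [ 364.6 -206.4    8. ]
plate R far [ 383.8 -289.6    8. ]
fin a [ 443.  -218.5   83. ]
fin b [ 423.7 -219.6   83. ]
fin c [ 431.6 -249.    83. ]
fin d [ 449.6 -247.3   83. ]
stop a [ 676.7 -150.5   38. ]
stop b [ 690.3 -209.3   38. ]
stop c [ 672.8 -216.    38. ]
fin side [ 443.1 -238.3   83. ]
plL side [ 686.6 -133.8    8. ]
plR side [ 383.6 -289.4    8. ]
```

The rail direction is about 12.4° (axis (0.977, 0.214)) with its origin near (534,-213). The fin is at about (437,-234), a travel of roughly 0.20. I'll swing over and close the gripper along the rail, at yaw 1.786.

{"api": "servo_tool", "payload": {"moves": [[-3.25,-3.63,0,0,0,0],[-3.25,-3.63,0,0,0,0],[-3.25,-3.63,0,0,0,0],[-3.25,-3.63,0,0,0,0],[-3.25,-3.63,0,0,0,0],[-3.25,-3.63,0,0,0,0],[-3.25,-3.63,0,0,0,0],[-3.25,-3.63,0,0,0,0]], "grip": 1}}

```text
time: 0.95
tool_pos: [339.3, 181.2, 404.6]
eef_rot: [3.141, 0.001, 2.806]
wrist_force: [0.6, -0.1, 0.2]
finger_gap: 93.6
grasp_force: 0.0
```

{"api": "servo_tool", "payload": {"moves": [[-2.55,-4.02,0,0,0,0],[-2.55,-4.02,0,0,0,0],[-2.55,-4.02,0,0,0,0],[-2.55,-4.02,0,0,0,0],[-2.55,-4.02,0,0,0,0],[-2.55,-4.02,0,0,0,0],[-2.55,-4.02,0,0,0,0],[-2.55,-4.02,0,0,0,0]]}}

```text
time: 1.75
tool_pos: [425.7, -189.9, 404.5]
eef_rot: [3.141, 0.0, 2.805]
wrist_force: [0.7, 0.5, 0.2]
finger_gap: 93.6
grasp_force: 0.0
```

{"api": "servo_tool", "payload": {"moves": [[-2.55,-4.02,0,0,0,0],[0,0,0,0,0,8.34],[0,0,0,0,0,8.34],[0,0,0,0,0,8.34],[0,0,0,0,0,8.34],[0,0,0,0,0,8.34],[0,0,0,0,0,8.34],[0,0,0,0,0,8.34]]}}

```text
time: 2.55
tool_pos: [436.6, -234.1, 404.2]
eef_rot: [-3.141, -0.001, 1.781]
wrist_force: [-0.1, -0.3, -0.7]
finger_gap: 94.0
grasp_force: 0.0
```

Run:
```python
from h import *
import pickle
o=get_obs();w=capture("wrist");cv2.imwrite("pics/w1.png",w[:,:,::-1]);pickle.dump(o,open("o1.pkl","wb"))
print(o["time"],o["tool_pos"],o["eef_rot"],o["wrist_force"])
```

```text
2.55 [ 436.59113231 -234.09107117  404.24412842] [-3.14105262e+00 -6.77564778e-04  1.78080197e+00] [-0.14119488 -0.25267099 -0.67179361]
```

View pics/w1.png

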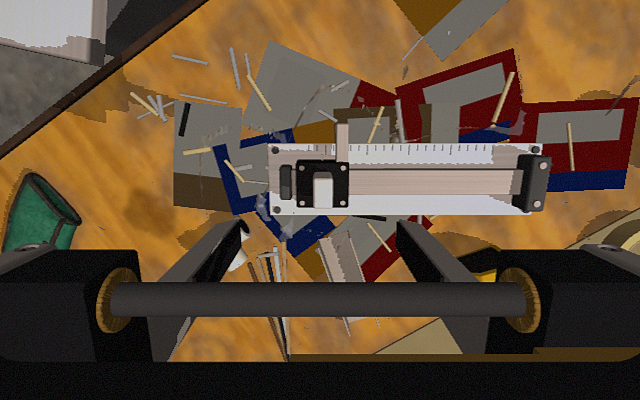

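The wrist view shows the rail nearly level in the image: saddle at (297–349, 160–207), plate corners near (269,143) and (270,215), end stop face at x≈519. I'll measure these more closely.

Run:
```python
from h import *
import pickle
o=pickle.load(open("o1.pkl","rb"));im=cv2.imread("pics/w1.png")
cv2.imwrite("pics/w1c.png",cv2.resize(im[135:220,255:415],None,fx=5,fy=5,interpolation=2))
for nm,uv,z in[("pl TL",(269,143),8),("pl BL",(270,215),8),("stop T",(526,154),38),("stop B",(519,208),38),("sad TL",(297,161),40),("sad TR",(349,163),40),("sad BR",(349,207),40),("sad BL",(297,207),40)]:
    print(nm,onz("wrist",uv,z,o).round(1))
```

```text
pl TL [ 370.1 -206.     8. ]
pl BL [ 386.8 -294.1    8. ]
stop T [ 654.9 -156.    38. ]
stop B [ 669.1 -216.4   38. ]
sad TL [ 408.3 -215.9   40. ]
sad TR [ 465.2 -206.1   40. ]
sad BR [ 476.8 -255.4   40. ]
sad BL [ 418.5 -267.7   40. ]
```

View pics/w1c.png

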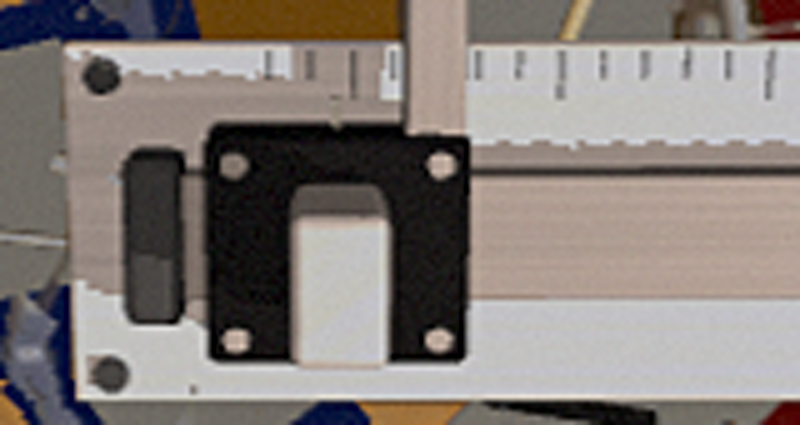

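Run:
```python
from h import *
import pickle
o=pickle.load(open("o1.pkl","rb"))
R=Ro.from_euler("xyz",o["eef_rot"]).as_matrix()
for uv in[(323.3,193.2),(314,193),(332.6,193),(323.3,178.4),(323.3,208)]:
    p=onz("wrist",uv,83,o);print(p.round(1),(R.T@(p-o["tool_pos"])).round(1))
p0=onz("wrist",(269,178),8,o);p1=onz("wrist",(547,177),8,o);print(p0,p1)
```

```text
[ 441.8 -236.2   83. ] [ -3.4   4.8 321.2]
[ 432.7 -238.    83. ] [ -3.2  -4.4 321.2]
[ 450.8 -234.1   83. ] [ -3.2  14.1 321.2]
[ 438.7 -221.7   83. ] [ 11.5   4.8 321.2]
[ 445.  -251.1   83. ] [-18.7   4.9 321.2]
[ 377.41476608 -247.74874091    8.        ] [ 710.14493917 -175.94192842    8.        ]
```

{"api": "servo_tool", "payload": {"moves": [[-0.34,0.48,0,0,0,-0.3],[0,0,4,0,0,0],[0,0,4,0,0,0],[0,0,4,0,0,0],[0,0,2.5,0,0,0],[0,0,1.3,0,0,0],[0,0,0,0,0,0],[0,0,0,0,0,0]]}}

```text
time: 3.4
tool_pos: [442.8, -237.0, 247.6]
eef_rot: [3.14, 0.001, 1.793]
wrist_force: [0.3, 0.9, -0.2]
finger_gap: 94.0
grasp_force: 0.0
```

Run:
```python
from h import *
o=get_obs();a=capture("wrist")[:,:,::-1];b=capture("scene")[140:260,240:480,::-1]
print(o["tool_pos"],o["wrist_force"])
b=cv2.resize(b,(520,260),interpolation=2);a=cv2.resize(a,(520,325))
cv2.imwrite("pics/g1.png",np.vstack([a,b]))
```

```text
[ 442.83089168 -236.98348489  247.59745034] [ 0.324291    0.92598263 -0.23179411]
```

View pics/g1.png

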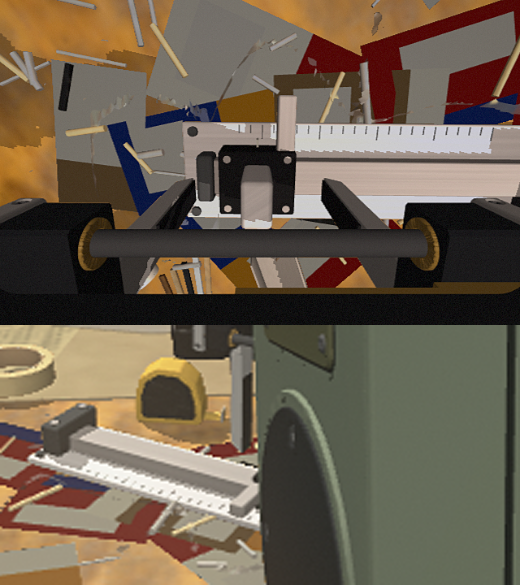

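The fin sits midway between the fingers, at (257,195) in the upper view. I'll close on it.

{"api": "servo_tool", "payload": {"moves": [[0,0,0,0,0,0],[0,0,0,0,0,0],[0,0,0,0,0,0],[0,0,0,0,0,0],[0,0,0,0,0,0],[0,0,0,0,0,0],[0,0,0,0,0,0],[0,0,0,0,0,0]], "grip": -1, "newtons": 30}}

```text
time: 4.3
tool_pos: [442.1, -236.5, 246.6]
eef_rot: [-3.142, -0.0, 1.792]
wrist_force: [-0.5, -0.2, 0.2]
finger_gap: 32.9
grasp_force: 0.0
```

{"api": "servo_tool", "payload": {"moves": [[0,0,0,0,0,0],[0,0,0,0,0,0],[0,0,0,0,0,0],[0,0,0,0,0,0],[0,0,0,0,0,0],[0,0,0,0,0,0]]}}

```text
time: 4.9
tool_pos: [442.1, -236.5, 246.6]
eef_rot: [-3.141, -0.0, 1.792]
wrist_force: [-1.2, -0.4, 0.6]
finger_gap: 19.8
grasp_force: 30.0
```

Gripped at 30 N. Travel to home is about 195 mm; I'll slide towards the end stop while watching the forces.

{"api": "servo_tool", "payload": {"moves": [[0,0.5,0,0,0,0],[0,0.7,0,0,0,0],[0,0.7,0,0,0,0],[0,0.7,0,0,0,0],[0,0.7,0,0,0,0],[0,0.7,0,0,0,0],[0,0,0,0,0,0]]}}

```text
time: 5.6
tool_pos: [482.6, -227.5, 246.6]
eef_rot: [3.139, 0.001, 1.793]
wrist_force: [2.6, -2.5, -2.6]
finger_gap: 19.9
grasp_force: 30.0
```

{"api": "servo_tool", "payload": {"moves": [[0,0.8,0,0,0,0],[0,0.8,0,0,0,0],[0,0.8,0,0,0,0],[0,0.8,0,0,0,0],[0,0.8,0,0,0,0],[0,0,0,0,0,0]]}}

```text
time: 6.2
tool_pos: [519.8, -219.5, 246.6]
eef_rot: [-3.137, 0.001, 1.793]
wrist_force: [-8.0, -6.1, 3.2]
finger_gap: 19.8
grasp_force: 30.0
```

{"api": "servo_tool", "payload": {"moves": [[-0.05,0.7,0,0,0,0.3],[0,0.8,0,0,0,0],[0,0.8,0,0,0,0],[0,0.8,0,0,0,0],[0,0.8,0,0,0,0],[0,0.8,0,0,0,0],[0,0,0,0,0,0]]}}

```text
time: 6.9
tool_pos: [567.2, -209.3, 246.6]
eef_rot: [3.14, 0.001, 1.788]
wrist_force: [2.2, -3.4, -1.5]
finger_gap: 20.0
grasp_force: 30.0
```

{"api": "servo_tool", "payload": {"moves": [[0,0.8,0,0,0,0],[0,0.8,0,0,0,0],[0,0.8,0,0,0,0],[0,0.8,0,0,0,0],[0,0.8,0,0,0,0],[0,0,0,0,0,0]]}}

```text
time: 7.5
tool_pos: [605.7, -201.0, 246.6]
eef_rot: [3.141, 0.001, 1.787]
wrist_force: [1.4, -4.9, -1.2]
finger_gap: 19.9
grasp_force: 30.0
```

{"api": "servo_tool", "payload": {"moves": [[-0.05,0.4,0,0,0,0],[0,0.4,0,0,0,0],[0,0.4,0,0,0,0],[0,0.4,0,0,0,0],[0,0.3,0,0,0,0],[0,0,0,0,0,0]]}}

```text
time: 8.1
tool_pos: [624.2, -197.2, 246.6]
eef_rot: [3.141, 0.0, 1.787]
wrist_force: [0.0, -4.1, -0.6]
finger_gap: 19.8
grasp_force: 30.0
```

{"api": "servo_tool", "payload": {"moves": [[0,0.2,0,0,0,0],[0,0.2,0,0,0,0],[0,0,0,0,0,0]]}}

```text
time: 8.4
tool_pos: [627.9, -196.4, 246.6]
eef_rot: [-3.142, 0.0, 1.787]
wrist_force: [-0.9, -4.0, -0.9]
finger_gap: 19.8
grasp_force: 30.0
```

{"api": "servo_tool", "payload": {"moves": [[0,0.2,0,0,0,0],[0,0,0,0,0,0]]}}

```text
time: 8.6
tool_pos: [629.8, -196.0, 246.6]
eef_rot: [-3.142, 0.0, 1.787]
wrist_force: [-0.4, -5.4, -0.5]
finger_gap: 20.4
grasp_force: 30.0
```

{"api": "servo_tool", "payload": {"moves": [[0,0.2,0,0,0,0],[0,0,0,0,0,0]]}}

```text
time: 8.8
tool_pos: [631.7, -195.6, 246.6]
eef_rot: [-3.141, 0.0, 1.787]
wrist_force: [-0.9, -5.7, -0.6]
finger_gap: 19.4
grasp_force: 30.0
```

{"api": "servo_tool", "payload": {"moves": [[-0.05,0.2,0,0,0,0],[0,0,0,0,0,0]]}}

```text
time: 9.0
tool_pos: [633.8, -195.3, 246.6]
eef_rot: [-3.141, -0.0, 1.787]
wrist_force: [-1.3, -2.9, 0.5]
finger_gap: 20.2
grasp_force: 30.0
```

{"api": "servo_tool", "payload": {"moves": [[0,0.2,0,0,0,0],[0,0,0,0,0,0]]}}

```text
time: 9.2
tool_pos: [635.9, -194.8, 246.6]
eef_rot: [3.141, -0.0, 1.787]
wrist_force: [-1.2, -2.8, 0.5]
finger_gap: 19.7
grasp_force: 30.0
```

{"api": "servo_tool", "payload": {"moves": [[0,0.2,0,0,0,0],[0,0,0,0,0,0]]}}

```text
time: 9.4
tool_pos: [637.9, -194.4, 246.6]
eef_rot: [3.141, -0.0, 1.787]
wrist_force: [-0.4, -3.6, -0.3]
finger_gap: 19.8
grasp_force: 30.0
```

{"api": "servo_tool", "payload": {"moves": [[0,0.2,0,0,0,0],[0,0,0,0,0,0]]}}

```text
time: 9.6
tool_pos: [639.9, -194.0, 246.6]
eef_rot: [3.141, -0.0, 1.787]
wrist_force: [-1.3, -2.1, 0.5]
finger_gap: 19.6
grasp_force: 30.0
```

{"api": "servo_tool", "payload": {"moves": [[0,0.2,0,0,0,0],[0,0,0,0,0,0]]}}

```text
time: 9.8
tool_pos: [641.5, -193.7, 246.6]
eef_rot: [-3.141, -0.0, 1.787]
wrist_force: [-4.3, -1.5, 1.5]
finger_gap: 19.7
grasp_force: 30.0
```

{"api": "servo_tool", "payload": {"moves": [[0,0.1,0,0,0,0],[0,0,0,0,0,0]]}}

```text
time: 10.0
tool_pos: [641.9, -193.6, 246.6]
eef_rot: [-3.139, -0.001, 1.787]
wrist_force: [-7.0, -3.1, 3.2]
finger_gap: 19.6
grasp_force: 30.0
```

Force along the rail is rising and the tool is stalling, so this is contact. I'll press slightly more to confirm, then check with the camera.

{"api": "servo_tool", "payload": {"moves": [[0,0.2,0,0,0,0],[0,0,0,0,0,0],[0,0,0,0,0,0]]}}

```text
time: 10.3
tool_pos: [642.7, -193.6, 246.6]
eef_rot: [-3.135, -0.002, 1.787]
wrist_force: [-11.9, -3.7, 6.7]
finger_gap: 19.8
grasp_force: 30.0
```

{"api": "servo_tool", "payload": {"moves": [[0,0.2,0,0,0,0],[0,0,0,0,0,0],[0,0,0,0,0,0]]}}

```text
time: 10.6
tool_pos: [643.6, -193.6, 246.6]
eef_rot: [-3.131, -0.003, 1.787]
wrist_force: [-18.2, -5.0, 8.9]
finger_gap: 20.2
grasp_force: 30.0
```

Run:
```python
from h import *
cv2.imwrite("pics/home.png",np.vstack([cv2.resize(capture("wrist")[60:200,280:520,::-1],(480,280)),cv2.resize(capture("scene")[150:250,240:400,::-1],(480,300),interpolation=2)]))
```

```text
(no output)
```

View pics/home.png

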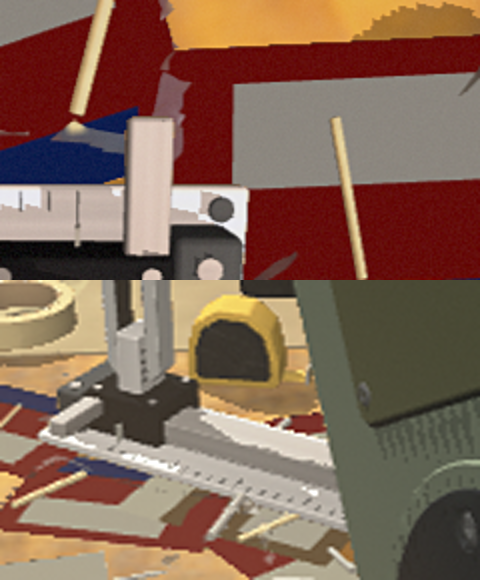

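The carriage is home: the saddle meets the end stop and the push is 18 N. Reference TCP at contact is about (641.5,-193.7). Now I'll draw back, quickly over the first 24 mm and then feeling for the notch.

{"api": "servo_tool", "payload": {"moves": [[0,-0.4,0,0,0,0],[0,-0.4,0,0,0,0],[0,-0.4,0,0,0,0],[0,-0.4,0,0,0,0],[0,-0.4,0,0,0,0],[0,-0.4,0,0,0,0],[0,-0.3,0,0,0,0],[0,0,0,0,0,0]]}}

```text
time: 11.5
tool_pos: [619.6, -198.4, 246.6]
eef_rot: [-3.141, -0.001, 1.787]
wrist_force: [0.6, -0.7, -1.2]
finger_gap: 19.9
grasp_force: 30.0
```

{"api": "servo_tool", "payload": {"moves": [[0,-0.15,0,0,0,0],[0,0,0,0,0,0]]}}

```text
time: 11.7
tool_pos: [618.5, -198.7, 246.6]
eef_rot: [-3.141, -0.001, 1.787]
wrist_force: [1.4, 0.2, -1.7]
finger_gap: 19.8
grasp_force: 30.0
```

{"api": "servo_tool", "payload": {"moves": [[0,-0.15,0,0,0,0],[0,0,0,0,0,0]]}}

```text
time: 11.9
tool_pos: [617.1, -199.0, 246.6]
eef_rot: [-3.141, -0.001, 1.787]
wrist_force: [1.6, 0.6, -1.4]
finger_gap: 19.9
grasp_force: 30.0
```

{"api": "servo_tool", "payload": {"moves": [[0,-0.15,0,0,0,0],[0,0,0,0,0,0]]}}

```text
time: 12.1
tool_pos: [615.6, -199.3, 246.6]
eef_rot: [-3.141, -0.001, 1.787]
wrist_force: [1.6, 0.1, -1.6]
finger_gap: 19.7
grasp_force: 30.0
```

Travel is about 26 mm, with plain sliding at about 1.6 N. I'll keep going.

{"api": "servo_tool", "payload": {"moves": [[0,-0.15,0,0,0,0],[0,0,0,0,0,0]]}}

```text
time: 12.3
tool_pos: [614.1, -199.6, 246.6]
eef_rot: [-3.141, -0.001, 1.787]
wrist_force: [0.9, 1.9, -1.6]
finger_gap: 19.9
grasp_force: 30.0
```

{"api": "servo_tool", "payload": {"moves": [[0,-0.15,0,0,0,0],[0,0,0,0,0,0]]}}

```text
time: 12.5
tool_pos: [612.6, -199.9, 246.6]
eef_rot: [-3.141, -0.001, 1.787]
wrist_force: [0.8, 1.9, -1.5]
finger_gap: 19.9
grasp_force: 30.0
```

{"api": "servo_tool", "payload": {"moves": [[0,-0.15,0,0,0,0],[0,0,0,0,0,0]]}}

```text
time: 12.7
tool_pos: [611.1, -200.3, 246.6]
eef_rot: [-3.141, -0.001, 1.787]
wrist_force: [1.4, 2.8, -1.0]
finger_gap: 19.7
grasp_force: 30.0
```

{"api": "servo_tool", "payload": {"moves": [[0,-0.15,0,0,0,0],[0,0,0,0,0,0]]}}

```text
time: 12.9
tool_pos: [609.7, -200.6, 246.6]
eef_rot: [-3.141, -0.001, 1.787]
wrist_force: [1.2, 3.6, -1.2]
finger_gap: 20.1
grasp_force: 30.0
```

{"api": "servo_tool", "payload": {"moves": [[0.06,-0.15,0,0,0,0],[0,0,0,0,0,0]]}}

```text
time: 13.1
tool_pos: [608.1, -200.7, 246.6]
eef_rot: [-3.141, 0.0, 1.787]
wrist_force: [1.1, 0.7, -2.0]
finger_gap: 19.9
grasp_force: 30.0
```

{"api": "servo_tool", "payload": {"moves": [[0,-0.15,0,0,0,0],[0,0,0,0,0,0]]}}

```text
time: 13.3
tool_pos: [606.6, -201.1, 246.6]
eef_rot: [-3.141, 0.0, 1.787]
wrist_force: [2.3, 0.7, -2.9]
finger_gap: 20.0
grasp_force: 30.0
```

{"api": "servo_tool", "payload": {"moves": [[0,-0.15,0,0,0,0],[0,0,0,0,0,0]]}}

```text
time: 13.5
tool_pos: [605.2, -201.4, 246.6]
eef_rot: [-3.141, 0.0, 1.787]
wrist_force: [2.7, 0.6, -2.6]
finger_gap: 19.8
grasp_force: 30.0
```

{"api": "servo_tool", "payload": {"moves": [[0,-0.15,0,0,0,0],[0,0,0,0,0,0]]}}

```text
time: 13.7
tool_pos: [603.7, -201.7, 246.6]
eef_rot: [-3.141, 0.0, 1.787]
wrist_force: [1.8, -0.3, -2.8]
finger_gap: 20.0
grasp_force: 30.0
```

{"api": "servo_tool", "payload": {"moves": [[0,-0.15,0,0,0,0],[0,0,0,0,0,0]]}}

```text
time: 13.9
tool_pos: [602.3, -201.9, 246.6]
eef_rot: [-3.141, 0.0, 1.787]
wrist_force: [2.1, -0.1, -4.1]
finger_gap: 19.7
grasp_force: 30.0
```

{"api": "servo_tool", "payload": {"moves": [[0,-0.15,0,0,0,0],[0,0,0,0,0,0]]}}

```text
time: 14.1
tool_pos: [600.8, -202.3, 246.6]
eef_rot: [-3.141, 0.0, 1.787]
wrist_force: [2.6, -0.3, -3.7]
finger_gap: 19.6
grasp_force: 30.0
```

{"api": "servo_tool", "payload": {"moves": [[0,-0.15,0,0,0,0],[0,0,0,0,0,0]]}}

```text
time: 14.3
tool_pos: [599.3, -202.6, 246.6]
eef_rot: [-3.141, 0.0, 1.787]
wrist_force: [2.0, -0.7, -4.6]
finger_gap: 19.7
grasp_force: 30.0
```

{"api": "servo_tool", "payload": {"moves": [[0,-0.15,0,0,0,0],[0,0,0,0,0,0]]}}

```text
time: 14.5
tool_pos: [597.7, -203.0, 246.6]
eef_rot: [-3.141, 0.0, 1.787]
wrist_force: [0.5, -1.9, -3.6]
finger_gap: 20.1
grasp_force: 30.0
```

Travel is about 45 mm. Force has dropped to 0.5 N, which could be the notch starting to pull. I'll take shorter batches.

{"api": "servo_tool", "payload": {"moves": [[0,-0.1,0,0,0,0],[0,0,0,0,0,0]]}}

```text
time: 14.7
tool_pos: [596.6, -203.2, 246.6]
eef_rot: [-3.14, 0.0, 1.787]
wrist_force: [0.5, -2.9, -2.8]
finger_gap: 20.0
grasp_force: 30.0
```

{"api": "servo_tool", "payload": {"moves": [[0,-0.1,0,0,0,0],[0,0,0,0,0,0]]}}

```text
time: 14.9
tool_pos: [595.5, -203.4, 246.6]
eef_rot: [-3.14, -0.0, 1.787]
wrist_force: [-2.2, -3.5, -2.8]
finger_gap: 19.7
grasp_force: 30.0
```

{"api": "servo_tool", "payload": {"moves": [[0,-0.1,0,0,0,0],[0,0,0,0,0,0]]}}

```text
time: 15.1
tool_pos: [594.2, -203.8, 246.6]
eef_rot: [-3.138, -0.0, 1.787]
wrist_force: [-7.3, -3.3, 1.2]
finger_gap: 19.6
grasp_force: 30.0
```

{"api": "servo_tool", "payload": {"moves": [[0,-0.1,0,0,0,0],[0,0,0,0,0,0]]}}

```text
time: 15.3
tool_pos: [593.1, -204.0, 246.6]
eef_rot: [-3.138, -0.0, 1.787]
wrist_force: [-5.7, -3.3, -0.6]
finger_gap: 19.9
grasp_force: 30.0
```

The pull into the notch is clear at -7 N. I'm approaching the centre.

{"api": "servo_tool", "payload": {"moves": [[0,-0.1,0,0,0,0],[0,0,0,0,0,0]]}}

```text
time: 15.5
tool_pos: [592.5, -204.1, 246.6]
eef_rot: [-3.14, -0.0, 1.787]
wrist_force: [-4.3, -4.0, -0.3]
finger_gap: 20.1
grasp_force: 30.0
```

{"api": "servo_tool", "payload": {"moves": [[0,-0.1,0,0,0,0],[0,0,0,0,0,0]]}}

```text
time: 15.7
tool_pos: [592.1, -204.1, 246.6]
eef_rot: [-3.141, 0.0, 1.787]
wrist_force: [-1.7, -2.5, -1.8]
finger_gap: 19.9
grasp_force: 30.0
```

{"api": "servo_tool", "payload": {"moves": [[0,-0.1,0,0,0,0],[0,0,0,0,0,0]]}}

```text
time: 15.9
tool_pos: [591.6, -204.2, 246.6]
eef_rot: [3.14, 0.001, 1.787]
wrist_force: [1.0, -3.5, -4.3]
finger_gap: 19.8
grasp_force: 30.0
```

{"api": "servo_tool", "payload": {"moves": [[0,-0.1,0,0,0,0],[0,0,0,0,0,0]]}}

```text
time: 16.1
tool_pos: [591.1, -204.3, 246.6]
eef_rot: [3.139, 0.001, 1.787]
wrist_force: [3.8, -1.6, -7.0]
finger_gap: 19.8
grasp_force: 30.0
```

{"api": "servo_tool", "payload": {"moves": [[0,-0.1,0,0,0,0],[0,0,0,0,0,0]]}}

```text
time: 16.3
tool_pos: [590.6, -204.3, 246.6]
eef_rot: [3.137, 0.001, 1.787]
wrist_force: [8.3, -2.7, -8.1]
finger_gap: 19.9
grasp_force: 30.0
```

{"api": "servo_tool", "payload": {"moves": [[0,0.1,0,0,0,0],[0,0,0,0,0,0],[0,0,0,0,0,0]]}}

```text
time: 16.6
tool_pos: [591.0, -204.2, 246.6]
eef_rot: [3.139, 0.001, 1.787]
wrist_force: [4.8, -2.7, -5.8]
finger_gap: 20.1
grasp_force: 30.0
```

The resistance past the centre is confirmed, so the ball is captured. I'll relax to zero force and check that it's steady.

{"api": "servo_tool", "payload": {"moves": [[0,0.13,0,0,0,0],[0,0,0,0,0,0],[0,0,0,0,0,0],[0,0,0,0,0,0],[0,0,0,0,0,0],[0,0,0,0,0,0]]}}

```text
time: 17.2
tool_pos: [591.6, -204.2, 246.6]
eef_rot: [3.141, 0.0, 1.787]
wrist_force: [2.6, -3.4, -6.1]
finger_gap: 19.6
grasp_force: 30.0
```

{"api": "servo_tool", "payload": {"moves": [[0,0,0,0,0,0],[0,0,0,0,0,0],[0,0,0,0,0,0],[0,0,0,0,0,0]]}}

```text
time: 17.6
tool_pos: [591.6, -204.2, 246.6]
eef_rot: [3.141, 0.0, 1.787]
wrist_force: [3.1, -3.6, -6.8]
finger_gap: 19.7
grasp_force: 30.0
```

```bash
python3 -c "
from workcell import *
print(sign_off())"
```

```text
the job is handed in; nothing more can be done
None
```

The carriage went fully home against the end stop, then back until the ball dropped into the first notch at about 51 mm of travel; I handed the job in with the fin still gripped at 30 N, but no pass/fail verdict came back.

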